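# Zero a jeweller's rolling mill and set its gap by clicks

## Task

Set the little rolling mill for 0.6 mm sheet. Turn the T-handle on top clockwise, by feel, until the rolls just touch - do not jam them together - then open the mill by six clicks and leave the dial sitting in that click, letting go of the handle. Leave the loose things on the bench and on the feed table where they lie.

Things in the scene. Friction and masses are not known exactly. Their poses are not given: they have to be found in the camera images.
- mill: Jeweller's rolling mill on a plank 200 x 220 x 20 mm, fixed to the bench. Origin: underside of the plank, on the dial's axis; z up, x across the rolls, away from the operator, y along them. Cast side frames and bridge, top 204 mm above the bench, only the dial higher. Feed tables before and behind (tops 100 mm high). Crank on the -y side, up to 145 mm high, out to y = -196 mm.
- handle (a point): Centre of the T-handle's steel bar, on the dial's upright axis, 255 mm above the bench. Bar 80 mm long (point x), 16 mm thick (point y), 18 mm tall, flat sides; z up. Under it a stem 14 mm thick, 22 mm long, then a round dial plate 68 mm wide, its top 224 mm above the bench. From above, clockwise closes the rolls, anticlockwise opens them; it turns on the spot, without rising or sinking.
- click_wheel (a point): Centre of the click wheel under the dial plate, 206 mm above the bench; fixed, axes as the mill. 12 clicks a turn, one every 30 degrees: 0.2 to 0.3 N m to leave a notch, falling to nothing half-way, then pulling into the next; let go, the dial settles in the nearest notch. The dial is clamped on at any angle and has no zero mark: its angle does not tell the gap. It starts in a notch.
- nip (a point): Where the rolls meet, 102 mm above the bench, under the dial. At the start the rolls are 2 to 5 clicks open. They touch exactly in a notch. Clockwise from that notch the handle does not click on: it resists like a spring, some 3 N m per rad on top of the click, and springs back to the notch when let go. Forcing it more than 0.3 rad (about 0.9 N m) past the notch jams the rolls.
- upper_roll: The mill's upper steel roll, 44 mm thick, 96 mm long. Origin: middle of the roll on its axis; axes as the mill. With the rolls touching it lies 124.0 mm above the mill's origin; it rises straight up as they open, 0.1 mm a click, so six clicks put it at 124.6 mm. Its measured height is far too coarse to show clicks or touching.
- brass_strip: Brass strip 75 x 22 x 5 mm, lying on the near feed table of the mill. Origin: centre of its underside; x along it. To be left alone.
- wax_ring: Dark carving-wax ring, 72 mm across, 10 mm thick, lying on the bench beside the mill. Origin: centre of its underside. To be left alone.
- flat_file: Flat hand file 300 mm long with a wooden handle, lying on the bench beside the mill. Origin: on its underside plane, near mid-length; x along it. To be left alone.
- dust_brush: Flat bench brush 160 mm long lying on the bench beside the mill. Origin: on its underside plane at the root of the bristles; x along it. To be left alone.

How it is judged:
On the way:
1. the rolls are closed until they just touch (z of upper_roll in the frame of mill below 0.12402 m), for 0.2 s.
At the end, for the whole second after the job is handed in: the mill stands open by six clicks from the rolls touching: a gap of 0.6 mm, within 0.03 mm (a third of a click), the dial resting in its notch (z of upper_roll in the frame of mill between 0.12457 and 0.12463 m and linear speed of upper_roll below 0.0001 m/s).
It fails at once if the rolls are jammed together (handle forced more than about 0.3 rad past touching) (z of upper_roll in the frame of mill below 0.12394 m).
It fails at once if a bystander is moved more than 15 mm (distance of any of brass_strip, wax_ring, flat_file, dust_brush from where it was at the start of the episode above 0.015 m).
It also fails if it takes over 64 s, if anything falls off the work surface, if the arm or the gripper's body presses on something with over 40 N, if the wrist force passes 120 N, or if a joint passes its speed limit or range.

## Robot

A 7-joint arm with a two-finger parallel gripper is mounted at the origin on the work surface. World frame = base frame: x ahead of the robot, y to its left, z up, the work surface at z = 0. Lengths are in m, angles in rad, forces in N, time in s.
With the tool pointing down it reaches from about 0.4 to 0.85 m from the base axis. Payload 10.4 kg.
Tool frame: the origin (TCP) lies midway between the tips of the shut fingers; the grasp point (between the pads) lies 19 mm behind it; z points along the fingers, y is the line along which they close (so a half turn about z gives the same grasp; the last joint's range is limited). The gripper opens to 87 mm and grips with 3 to 60 N. Pads are 19 mm wide; open, the fingers measure 117 mm over their backs; the gripper's body (75 mm by 190 mm) begins 51 mm behind the grasp point.
Start: joints at [-1.148, 0.332, -0.065, 1.46, 0.022, 1.35, -0.088], TCP at [0.269, 0.564, 0.223] pointing down, gripper open.
Joint ranges: [-2.6, 2.6], [-0.5, 2.12], [-1.47, 1.34], [0.16, 2.42], [-1.27, 4.41], [0.06, 2.06], [-2.6, 2.6]. Speed limits (rad/s): [2.22, 2.22, 2.79, 2.79, 3.14, 3.14, 3.14].

## Interface

Orientations are given as a unit quaternion [x, y, z, w].
In Python, from bench import r gives the robot as it stands.
- The arm moves only by the tool move_arm, never from a script. Its argument "targets" is a list of rows, each a list of 3 entries, a list of its own where there are three numbers: the shift along the tool's x, y, z in cm, then the turn, a rotation vector about the tool's x, y, z in rad, then the opening in per cent of the stroke, from 0 (shut) to 100 (fully open). In form: [[[x, y, z], [wx, wy, wz], gripper], ...]. A call has 1 to 20 rows; each row shifts and turns the commanded pose from where the row before left it, along the tool's axes as they then stand; what a row does not reach is not made up. A row lasts 1/8 s, in which the tool goes at most 62.5 mm and 10.7 degrees, less where a joint would pass 70% of its speed; a pose out of reach is approached as far as the arm can. A call with a gripper value outside its range is refused whole. The fingers move at their own pace and stop on an object; "grip_force" is the grip in N (left out, the last holds). Time passes only in rows, so rows that do not move let the fingers close. It gives the time, the measured TCP pose, the force, the opening and the grip force at its end, in the units of the state.
- r.read_state(): the state, without advancing time (a new reading comes with each control period).
- r.camera(name): name is "side" or "top"; returns a dict with "image" (400x640x3 uint8, blue, green, red), "vertical_fov" (degrees; the focal length in pixels is half the picture's height over the tangent of half this angle, whatever the lens; pixels are square), "cx", "cy" (the principal point, pixels), "cam_to_world" (4x4, takes a point from camera to world coordinates). Camera axes: x right, y down, z forward; pixel columns grow to the right and rows downward; lengths in m; the calibration is good to about 2 mm. A picture is of the moment at which its call begins. There is no depth.
- r.close_job(): hands the job in; it is judged then, once.
The state is a dict: "time": time; "joint_positions": joint angles; "joint_vel": joint speeds; "joint_torque": joint torques, N m; "ee_pos": TCP position; "eef_rot": TCP orientation; "ft_force": force on the tool from outside, world axes, zero at the start; "torque": the same for the moment, N m; "width": finger opening in m; "grip_force": force on a finger pad.
Only numpy, scipy, OpenCV 4.12 (cv2) and the standard library are available. Lean on these libraries where they do the work, as an engineer would, in place of code of your own. Each camera call takes 0.05 s, during which the arm holds its last target. There are 200 camera calls.

## Working session

There is one attempt and no reset: what is moved stays moved. The work goes in short steps, Python scripts to look and compute and a tool call to move; the robot and the scene stay as the last step left them, time stands still between calls to the robot, and variables do not carry over. Pictures are saved under pics/ and viewed, at most 10 in all, crops included, and the job is handed in when it is done.

Besides the shell and the picture viewer there is one more tool, called after "Request:" as name(argument=value, ...), one argument or row to a line, values as JSON. move_arm: Moves the arm, as the interface text tells. Its arguments: {"type":"object","properties":{"targets":{"type":"array"},"grip_force":{"type":"number"}},"required":["targets"]}

```bash
mkdir -p pics
python3 - <<'E'
from bench import r
import cv2,numpy as np
for n in("top","side"):
    c=r.camera(n); cv2.imwrite(f"pics/{n}0.png",c["image"]); np.savez(f"{n}0.npz",**c)
    print(n,c["vertical_fov"],c["cx"],c["cy"],np.round(c["cam_to_world"],4).tolist())
s=r.read_state(); print(s)
E
```

```text
top 46.42571467048228 317.1167278337831 200.48564994897745 [[-0.0089, -0.9861, 0.166, 0.3972], [-1.0, 0.0085, -0.0032, 0.0472], [0.0018, -0.166, -0.9861, 1.4047], [0.0, 0.0, 0.0, 1.0]]
side 57.709573279342976 315.0958772872252 199.88138431261052 [[0.7839, -0.4366, 0.4414, 0.2614], [-0.6206, -0.5306, 0.5773, -0.4219], [-0.0179, -0.7265, -0.6869, 0.7284], [0.0, 0.0, 0.0, 1.0]]
{'time': 0.1, 'joint_positions': array([-1.14758327,  0.3328142 , -0.06470853,  1.46084069,  0.02161785,
        1.34989093, -0.08848825]), 'joint_vel': array([-4.97859455e-04, -2.08201108e-03, -8.50795034e-04, -1.06164838e-05,
       -2.76944813e-03,  2.48756384e-04, -5.24101225e-04]), 'joint_torque': array([ 5.11480266e-04, -6.24544930e+01,  2.41955090e-02, -3.90715528e+01,
       -6.12617237e-02,  3.65570525e-02,  6.80323910e-05]), 'ee_pos': array([0.26935309, 0.56360735, 0.22183802]), 'eef_rot': array([ 2.21044358e-01,  9.75263553e-01, -6.19781323e-04, -1.04432612e-04]), 'ft_force': array([ 0.1879343 ,  0.18083726, -0.24157913]), 'torque': array([ 0.03594751,  0.03950532, -0.07110862]), 'grip_force': 0.0, 'width': 0.086914443427697}
```

View pics/top0.png

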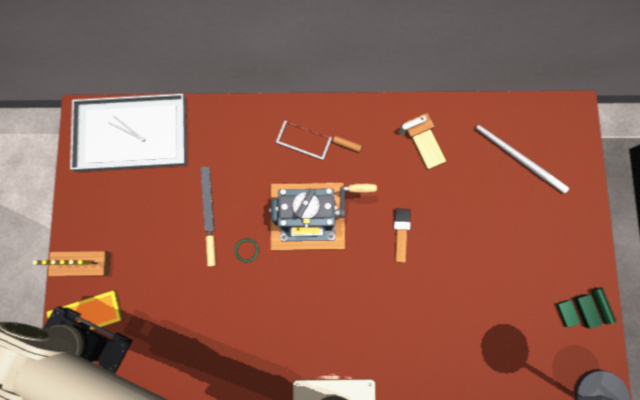

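View pics/side0.png

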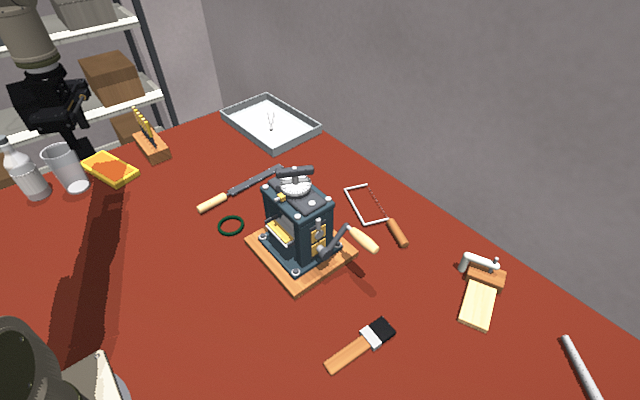

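The top view shows the mill at about (306,210) px with a diagonal bar on its dial. In the side view the bar is at about (295,172). I'll zoom in on both.

Run:
```python
import cv2,numpy as np
a=cv2.imread("pics/top0.png")[180:232,276:336]; b=cv2.imread("pics/side0.png")[155:215,260:335]
a=cv2.resize(a,(400,400*52//60),interpolation=2);b=cv2.resize(b,(400,320),interpolation=2)
o=np.zeros((350,800,3),np.uint8);o[:a.shape[0],:400]=a;o[:320,400:]=b
cv2.imwrite("pics/z0.png",o)
```

```text
(no output)
```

View pics/z0.png

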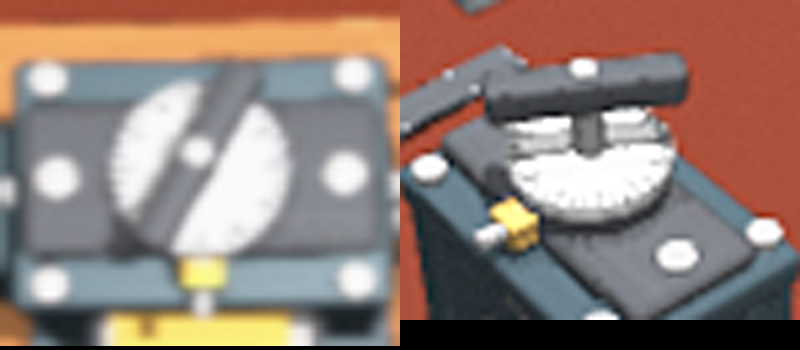

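The crop shows the bar's cap at top px (305.5,203), with ends near (311.5,191) and (299,214). In the side view the cap is at (294.3,167.7).

```bash
cat > h.py <<'E'
import numpy as np
def ray(n,u,v,tag="0"):
    c=np.load(f"{n}{tag}.npz"); f=200/np.tan(np.radians(c["vertical_fov"])/2); M=c["cam_to_world"]
    return M[:3,3],M[:3,:3]@np.array([(u-c["cx"])/f,(v-c["cy"])/f,1])
def onz(n,u,v,z,tag="0"):
    o,d=ray(n,u,v,tag); return o+d*(z-o[2])/d[2]
E
python3 - <<'E'
from h import *
from bench import r
from scipy.spatial.transform import Rotation as R
print("cap",onz("top",305.2,202.6,.266),onz("side",294.0,167.5,.266))
a,b=onz("top",311.2,191,.264),onz("top",298.9,213.5,.264)
d=a-b;print("ends",a,b,np.linalg.norm(d),"ang",np.degrees(np.arctan2(d[1],d[0])))
s=r.read_state();print(R.from_quat(s["eef_rot"]).as_matrix().round(3))
E
```

```text
cap [0.58378475 0.07298925 0.266     ] [0.58515903 0.07011863 0.266     ]
ends [0.61323976 0.057965   0.264     ] [0.5569795  0.08871392 0.264     ] 0.06411483815708503 ang -28.65870405562855
[[-0.902  0.431 -0.   ]
 [ 0.431  0.902 -0.001]
 [-0.    -0.001 -1.   ]]
```

Request:
move_arm(
  targets=[
    [[0, 0, -5], [0, 0, 0], 100],
    [[0, 0, -5], [0, 0, 0], 100],
    [[-4.13, -2.57, 0], [0, 0, 0], 100],
    [[-4.13, -2.57, 0], [0, 0, 0], 100],
    [[-4.13, -2.57, 0], [0, 0, 0], 100],
    [[-4.13, -2.57, 0], [0, 0, 0], 100],
    [[-4.13, -2.57, 0], [0, 0, 0], 100],
    [[-4.13, -2.57, 0], [0, 0, 0], 100],
    [[-4.13, -2.57, 0], [0, 0, 0], 100],
    [[-4.13, -2.57, 0], [0, 0, 0], 100],
    [[-4.13, -2.57, 0], [0, 0, 0], 100],
    [[-4.13, -2.57, 0], [0, 0, 0], 100],
    [[-4.13, -2.57, 0], [0, 0, 0], 100],
    [[-4.13, -2.57, 0], [0, 0, 0.056], 100],
    [[0, 0, 0], [0, 0, 0], 100],
    [[0, 0, 0], [0, 0, 0], 100],
  ],
)

```text
time: 2.1
ee_pos: [0.5834, 0.0726, 0.3221]
eef_rot: [0.248, 0.969, 0.0, -0.0]
ft_force: [0.5, -0.3, 0.4]
width: 0.0869
grip_force: 0.0
```

```bash
cat >> h.py <<'E'
def st(extra=True):
    from bench import r
    from scipy.spatial.transform import Rotation as R
    s=r.read_state(); m=R.from_quat(s["eef_rot"]).as_matrix()
    yaw=np.degrees(np.arctan2(m[1,0],m[0,0]))
    print("t %.2f"%s["time"],"pos",s["ee_pos"].round(4),"yaw %.2f"%yaw,"F",s["ft_force"].round(2),"M",s["torque"].round(3),"w %.4f"%s["width"],"g %.1f"%s["grip_force"])
    if extra: print("q",s["joint_positions"].round(2),"tz",m[:,2].round(3),"tx",m[:,0].round(3))
E
python3 - <<'E'
from h import *;st()
from bench import r
import cv2
for n in("top","side"):
    c=r.camera(n); cv2.imwrite(f"pics/{n}1.png",c["image"]); np.savez(f"{n}1.npz",**c)
cv2.imwrite("pics/z1.png",np.hstack([cv2.resize(cv2.imread("pics/side1.png")[100:250,220:370],(500,500),interpolation=2)]))
E
```

```text
t 2.10 pos [0.5834 0.0726 0.3221] yaw 151.29 F [ 0.45 -0.33  0.38] M [0.02  0.005 0.001] w 0.0869 g 0.0
q [-0.5   0.22  0.37  1.42 -0.08  1.52  0.93] tz [-0.001  0.    -1.   ] tx [-0.877  0.48   0.001]
```

View pics/z1.png

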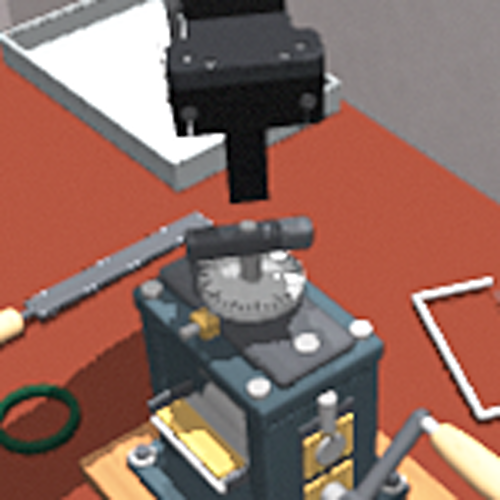

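The gripper is centred above the bar, so I go down and close gently.

Request:
move_arm(
  targets=[
    [[-0.1, 0, 4.0], [0, 0, 0], 100],
    [[0, 0, 3.4], [0, 0, 0], 100],
    [[0, 0, 1.0], [0, 0, 0], 60],
    [[0, 0, 0], [0, 0, 0], 30],
    [[0, 0, 0], [0, 0, 0], 10],
    [[0, 0, 0], [0, 0, 0], 0],
    [[0, 0, 0], [0, 0, 0], 0],
    [[0, 0, 0], [0, 0, 0], 0],
    [[0, 0, 0], [0, 0, 0], 0],
  ],
  grip_force=15,
)

```text
time: 3.32
ee_pos: [0.5845, 0.0715, 0.2386]
eef_rot: [0.248, 0.969, 0.0, -0.0]
ft_force: [0.4, 0.7, -0.6]
width: 0.0247
grip_force: 0.0
```

```bash
python3 -c "from h import *;st()"
```

```text
t 3.33 pos [0.5845 0.0715 0.2386] yaw 151.25 F [ 0.35  0.7  -0.64] M [-0.052  0.054 -0.036] w 0.0247 g 0.0
q [-0.5   0.25  0.36  1.56 -0.09  1.36  0.94] tz [-0.  0. -1.] tx [-0.877  0.481  0.   ]
```

Request:
move_arm(
  targets=[
    [[0, 0, 0], [0, 0, 0], 0],
    [[0, 0, 0], [0, 0, 0], 0],
    [[0, 0, 0], [0, 0, 0], 0],
    [[0, 0, 0], [0, 0, 0], 0],
  ],
  grip_force=15,
)

```text
time: 3.82
ee_pos: [0.5849, 0.0722, 0.2387]
eef_rot: [0.248, 0.969, 0.0, 0.0]
ft_force: [3.6, 4.4, -1.3]
width: 0.016
grip_force: 14.9
```

```bash
python3 -c "from h import *;st(0)"
```

```text
t 3.83 pos [0.5849 0.0722 0.2387] yaw 151.29 F [ 3.64  4.36 -1.29] M [ 0.82  -0.79  -0.035] w 0.0160 g 14.9
```

Request:
move_arm(
  targets=[
    [[0, 0.08, 0], [0, 0, 0], 0],
    [[0, 0, 0], [0, 0, 0], 0],
    [[0, 0, 0], [0, 0, 0.09], 0],
    [[0, 0, 0], [0, 0, 0.085], 0],
    [[0, 0, 0], [0, 0, 0], 0],
  ],
  grip_force=50,
)

```text
time: 4.45
ee_pos: [0.585, 0.0723, 0.2386]
eef_rot: [0.332, 0.943, 0.0, 0.0]
ft_force: [1.8, 2.1, 0.4]
width: 0.0154
grip_force: 49.9
```

```bash
python3 -c "from h import *;st(0)"
```

```text
t 4.45 pos [0.585  0.0723 0.2386] yaw 141.27 F [1.81 2.05 0.37] M [ 0.554 -0.42   0.034] w 0.0154 g 49.9
```

Request:
move_arm(
  targets=[
    [[0, 0, 0], [0, 0, 0.12], 0],
    [[0, 0, 0], [0, 0, 0.115], 0],
    [[0, 0, 0], [0, 0, 0.114], 0],
    [[0, 0, 0], [0, 0, 0], 0],
    [[0, 0, 0], [0, 0, 0], 0],
  ],
)

```text
time: 5.08
ee_pos: [0.585, 0.0725, 0.2386]
eef_rot: [0.489, 0.872, 0.0, 0.0]
ft_force: [2.2, 3.6, 1.7]
width: 0.0153
grip_force: 49.9
```

```bash
python3 -c "from h import *;st(0)"
```

```text
t 5.08 pos [0.585  0.0725 0.2386] yaw 121.43 F [2.18 3.58 1.67] M [ 0.848 -0.602 -0.112] w 0.0153 g 49.9
```

Request:
move_arm(
  targets=[
    [[0, 0, 0], [0, 0, 0.087], 0],
    [[0, 0, 0], [0, 0, 0], 0],
    [[0, 0, 0], [0, 0, 0], 0],
  ],
)

```text
time: 5.45
ee_pos: [0.585, 0.0724, 0.2386]
eef_rot: [0.526, 0.85, 0.0, 0.0]
ft_force: [2.8, 4.8, 0.8]
width: 0.0157
grip_force: 49.9
```

```bash
python3 -c "from h import *;st(0)"
```

```text
t 5.45 pos [0.585  0.0724 0.2386] yaw 116.47 F [2.8  4.76 0.76] M [ 0.806 -0.587  0.11 ] w 0.0157 g 49.9
```

Request:
move_arm(
  targets=[
    [[0, 0, 0], [0, 0, 0.087], 0],
    [[0, 0, 0], [0, 0, 0], 0],
    [[0, 0, 0], [0, 0, 0], 0],
  ],
)

```text
time: 5.82
ee_pos: [0.5851, 0.0725, 0.2386]
eef_rot: [0.563, 0.827, 0.0, 0.0]
ft_force: [3.2, 4.5, -0.0]
width: 0.0155
grip_force: 49.9
```

```bash
python3 -c "from h import *;st(0)"
```

```text
t 5.83 pos [0.5851 0.0725 0.2386] yaw 111.48 F [ 3.2   4.53 -0.02] M [ 0.856 -0.679  0.015] w 0.0155 g 49.9
```

Request:
move_arm(
  targets=[
    [[0, 0, 0], [0, 0, 0.175], 0],
    [[0, 0, 0], [0, 0, 0], 0],
    [[0, 0, 0], [0, 0, 0], 0],
  ],
)

```text
time: 6.2
ee_pos: [0.5851, 0.0726, 0.2387]
eef_rot: [0.633, 0.774, 0.0, 0.0]
ft_force: [3.2, 5.2, 0.4]
width: 0.0156
grip_force: 49.9
```

```bash
python3 -c "from h import *;st(0)"
```

```text
t 6.20 pos [0.5851 0.0726 0.2387] yaw 101.44 F [3.22 5.23 0.44] M [ 0.931 -0.712 -0.094] w 0.0156 g 49.9
```

Request:
move_arm(
  targets=[
    [[0, 0, 0], [0, 0, 0.175], 0],
    [[0, 0, 0], [0, 0, 0], 0],
    [[0, 0, 0], [0, 0, 0], 0],
  ],
)

```text
time: 6.58
ee_pos: [0.5852, 0.0726, 0.2386]
eef_rot: [0.698, 0.716, 0.0, 0.0]
ft_force: [3.7, 5.1, 0.6]
width: 0.0154
grip_force: 49.9
```

```bash
python3 -c "from h import *;st(0)"
```

```text
t 6.58 pos [0.5852 0.0726 0.2386] yaw 91.42 F [3.72 5.15 0.6 ] M [ 1.023 -0.759 -0.152] w 0.0154 g 49.9
```

Request:
move_arm(
  targets=[
    [[0.06, 0.04, 0], [0, 0, 0.07], 0],
    [[0, 0, 0], [0, 0, 0.07], 0],
    [[0, 0, 0], [0, 0, 0], 0],
    [[0, 0, 0], [0, 0, 0], 0],
  ],
)

```text
time: 7.08
ee_pos: [0.5853, 0.0727, 0.2386]
eef_rot: [0.747, 0.665, 0.0, 0.0]
ft_force: [1.8, 2.4, 0.8]
width: 0.0155
grip_force: 49.9
```

```bash
python3 -c "from h import *;st()"
```

```text
t 7.08 pos [0.5853 0.0727 0.2386] yaw 83.34 F [1.78 2.37 0.83] M [ 0.523 -0.426  0.057] w 0.0155 g 49.9
q [-0.61  0.26  0.5   1.56 -0.13  1.36 -0.22] tz [ 0.  0. -1.] tx [0.116 0.993 0.   ]
```

Not touching at 2 clicks. On to the third, then probe 8° past it.

Request:
move_arm(
  targets=[
    [[0, 0, 0], [0, 0, 0.13], 0],
    [[0, 0, 0], [0, 0, 0.13], 0],
    [[0, 0, 0], [0, 0, 0.124], 0],
    [[0, 0, 0], [0, 0, 0], 0],
    [[0, 0, 0], [0, 0, 0], 0],
  ],
)

```text
time: 7.7
ee_pos: [0.5855, 0.0728, 0.2387]
eef_rot: [0.86, 0.51, 0.0, 0.0]
ft_force: [3.3, 3.6, 0.6]
width: 0.0155
grip_force: 49.9
```

```bash
python3 -c "from h import *;st(0)"
```

```text
t 7.70 pos [0.5855 0.0728 0.2387] yaw 61.37 F [3.28 3.65 0.61] M [ 0.61  -0.734 -0.09 ] w 0.0155 g 49.9
```

Request:
move_arm(
  targets=[
    [[0, 0, 0], [0, 0, 0.07], 0],
    [[0, 0, 0], [0, 0, 0.07], 0],
    [[0, 0, 0], [0, 0, 0], 0],
    [[0, 0, 0], [0, 0, 0], 0],
  ],
)

```text
time: 8.2
ee_pos: [0.5855, 0.0728, 0.2386]
eef_rot: [0.894, 0.449, 0.0, 0.0]
ft_force: [3.7, 2.1, 2.6]
width: 0.0158
grip_force: 50.1
```

```bash
python3 -c "from h import *;st(0)"
```

```text
t 8.20 pos [0.5855 0.0728 0.2386] yaw 53.32 F [3.73 2.09 2.57] M [ 0.419 -0.821  0.426] w 0.0158 g 50.1
```

The torque is 0.43 N m against 0.06 N m at the same angle past the previous notch, so the rolls touch at the third notch. I return to it and hold, then open three clicks.

Request:
move_arm(
  targets=[
    [[0, 0, 0], [0, 0, -0.14], 0],
    [[0, 0, 0], [0, 0, 0], 0],
    [[0, 0, 0], [0, 0, 0], 0],
    [[0, 0, 0], [0, 0, 0], 0],
  ],
)

```text
time: 8.7
ee_pos: [0.5855, 0.0727, 0.2386]
eef_rot: [0.86, 0.509, 0.0, -0.0]
ft_force: [4.2, 2.0, 1.6]
width: 0.0156
grip_force: 49.9
```

```bash
python3 -c "from h import *;st(0)"
```

```text
t 8.70 pos [0.5855 0.0727 0.2386] yaw 61.26 F [4.19 1.99 1.6 ] M [ 0.524 -0.905 -0.116] w 0.0156 g 49.9
```

Request:
move_arm(
  targets=[
    [[0, 0, 0], [0, 0, -0.131], 0],
    [[0, 0, 0], [0, 0, -0.131], 0],
    [[0, 0, 0], [0, 0, -0.131], 0],
    [[0, 0, 0], [0, 0, -0.131], 0],
    [[0, 0, 0], [0, 0, -0.131], 0],
    [[0, 0, 0], [0, 0, -0.131], 0],
    [[0, 0, 0], [0, 0, -0.131], 0],
    [[0, 0, 0], [0, 0, -0.131], 0],
    [[0, 0, 0], [0, 0, -0.131], 0],
    [[0, 0, 0], [0, 0, -0.131], 0],
    [[0, 0, 0], [0, 0, -0.131], 0],
    [[0, 0, 0], [0, 0, -0.13], 0],
    [[0, 0, 0], [0, 0, 0], 0],
    [[0, 0, 0], [0, 0, 0], 0],
  ],
)

```text
time: 10.45
ee_pos: [0.5851, 0.0724, 0.2386]
eef_rot: [0.25, 0.968, -0.0, -0.0]
ft_force: [-1.1, -0.4, 4.9]
width: 0.0153
grip_force: 49.9
```

```bash
python3 -c "from h import *;st()"
```

```text
t 10.45 pos [0.5851 0.0724 0.2386] yaw 151.04 F [-1.08 -0.37  4.87] M [-0.009  0.131 -0.031] w 0.0153 g 49.9
q [-0.5   0.25  0.36  1.55 -0.09  1.36  0.93] tz [-0.001 -0.    -1.   ] tx [-0.875  0.484  0.   ]
```

Request:
move_arm(
  targets=[
    [[0, 0, 0], [0, 0, -0.127], 0],
    [[0, 0, 0], [0, 0, -0.127], 0],
    [[0, 0, 0], [0, 0, -0.127], 0],
    [[0, 0, 0], [0, 0, -0.127], 0],
    [[0, 0, 0], [0, 0, -0.127], 0],
    [[0, 0, 0], [0, 0, -0.127], 0],
    [[0, 0, 0], [0, 0, -0.127], 0],
    [[0, 0, 0], [0, 0, -0.127], 0],
    [[0, 0, 0], [0, 0, -0.127], 0],
    [[0, 0, 0], [0, 0, -0.127], 0],
    [[0, 0, 0], [0, 0, -0.127], 0],
    [[0, 0, 0], [0, 0, -0.127], 0],
    [[0, 0, 0], [0, 0, 0], 0],
    [[0, 0, 0], [0, 0, 0], 0],
  ],
)

```text
time: 12.2
ee_pos: [0.5854, 0.0718, 0.2386]
eef_rot: [-0.487, 0.874, -0.0, -0.0]
ft_force: [1.7, -4.5, 3.4]
width: 0.0157
grip_force: 50.0
```

```bash
python3 -c "from h import *;st()"
```

```text
t 12.20 pos [0.5854 0.0718 0.2386] yaw -121.74 F [ 1.69 -4.54  3.39] M [-0.913 -0.432  0.228] w 0.0157 g 50.0
q [-0.36  0.24  0.19  1.55 -0.04  1.36  2.42] tz [ 0.    -0.001 -1.   ] tx [-0.526 -0.85   0.001]
```

The dial is 3° short of the sixth notch and pulling into it. Release and lift.

Request:
move_arm(
  targets=[
    [[0, 0, 0], [0, 0, 0], 30],
    [[0, 0, 0], [0, 0, 0], 60],
    [[0, 0, 0], [0, 0, 0], 100],
    [[0, 0, 0], [0, 0, 0], 100],
    [[0, 0, 0], [0, 0, 0], 100],
    [[0, 0, 0], [0, 0, 0], 100],
    [[0, 0, 0], [0, 0, 0], 100],
    [[0, 0, 0], [0, 0, 0], 100],
    [[0, 0, -2], [0, 0, 0], 100],
    [[0, 0, -4], [0, 0, 0], 100],
    [[0, 0, -5], [0, 0, 0], 100],
    [[-5, 0, 0], [0, 0, 0], 100],
    [[-5, 0, 0], [0, 0, 0], 100],
    [[-5, 0, 0], [0, 0, 0], 100],
    [[-5, 0, 0], [0, 0, 0], 100],
    [[0, 0, 0], [0, 0, 0], 100],
  ],
)

```text
time: 14.2
ee_pos: [0.6899, 0.2477, 0.3447]
eef_rot: [-0.491, 0.871, 0.001, -0.002]
ft_force: [-0.9, 0.5, -0.3]
width: 0.0867
grip_force: 0.0
```

Run:
```python
from h import *;st(0)
from bench import r
import cv2
c=r.camera("top");cv2.imwrite("pics/t2.png",cv2.resize(c["image"][150:280,190:420],None,fx=3.4,fy=3.4,interpolation=2))
```

```text
t 14.20 pos [0.6899 0.2477 0.3447] yaw -121.21 F [-0.9   0.48 -0.27] M [ 0.072  0.093 -0.055] w 0.0867 g 0.0
```

View pics/t2.png

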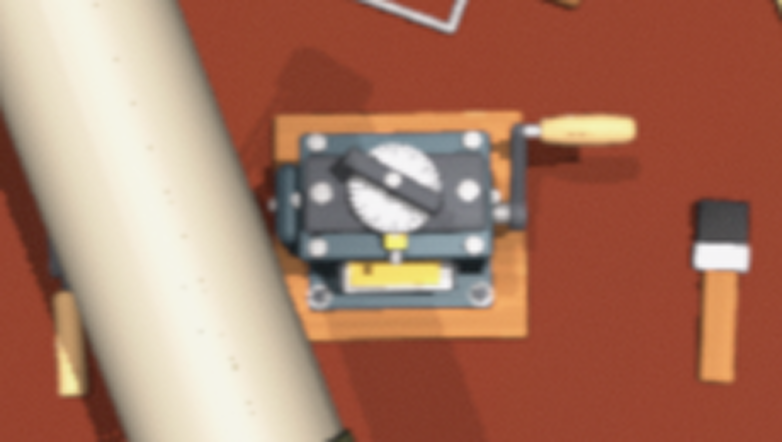

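The bar, running (345,165) to (440,205) px in this crop, is now square to its starting direction. That is three clicks opener than the start, so six from touching. The strip, file and brush lie where they were; the arm hides the ring's spot here, but nothing moved near it.

```bash
python3 -c "
from bench import r
print(r.close_job())"
```

```text
the job is handed in; nothing more can be done
None
```

The mill is set six clicks (0.6 mm) open from touching, which I felt at the third click clockwise; the handle is released with the dial in its notch, and the job is handed in at about 14 s (no verdict was returned).

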